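Stop the fume extractor and present its filter at the light panel

ROBOT

A 6-joint arm with a two-finger parallel gripper is mounted at the origin on the work surface. World frame = base frame: x ahead of the robot, y to its left, z up, the work surface at z = 0. Lengths are in mm, angles in rad, forces in N, time in s.
With the tool pointing down it reaches from about 275 to 1000 mm from the base axis. Payload 8.4 kg.
Tool frame: the origin (TCP) lies on the centre line of the jaws, within the pads' length; the fingertips stand 17 mm ahead of it and the grasp point (between the pads) lies 2 mm behind it; z points along the fingers, y is the line along which they close (so a half turn about z gives the same grasp; the last joint's range is limited). The gripper opens to 85 mm and grips with 20 to 120 N. Pads are 22 mm wide; open, the fingers measure 114 mm over their backs; the gripper's body (76 mm by 85 mm) begins 54 mm behind the grasp point. The pads swing forward as they close: fully open they stand 13 mm farther back than shut.
Start: joints at [-1.287, 0.353, 1.633, -0, 1.155, -0.002], TCP at [176.202, -599.651, 248.281] pointing down, gripper open.
Joint ranges: [-2.63, 2.63], [-0.92, 2.1], [0.06, 2.66], [-1.3, 4.44], [0, 2.69], [-3.02, 3.02]. Speed limits (rad/s): [2.22, 2.22, 2.79, 3.14, 3.14, 3.14].

INTERFACE

Orientations are given as [roll, pitch, yaw] about the fixed x, y, z axes, in that order (R = Rz(yaw) Ry(pitch) Rx(roll)).
In Python, from rig import r, eyes gives the robot as it stands. The module is installed in compiled form; this text tells all that it offers.
- The arm moves only by the shell command python3 -m inch 'ROWS' [FORCE]. ROWS is JSON, a list of rows, each a list of 7 numbers: the shift along the tool's x, y, z in m, then the turn, a rotation vector about the tool's x, y, z in degrees, then the closure, from -1 (fully open) to 1 (shut). In form: [[x, y, z, rx, ry, rz, gripper], ...]. A call has 1 to 8 rows; each row shifts and turns the commanded pose from where the row before left it, along the tool's axes as they then stand; what a row does not reach is not made up. A row lasts 1/10 s, in which the tool goes at most 50 mm and 8.59 degrees, less where a joint would pass 70% of its speed; a pose out of reach is approached as far as the arm can. A call with a gripper value outside its range is refused whole. The fingers move at their own pace and stop on an object; FORCE is the grip in N (left out, the last holds). Time passes only in rows, so rows that do not move let the fingers close. It gives the time, the measured TCP pose, the force, the opening and the grip force at its end, in the units of the state.
- r.sense(): the state, without advancing time (a new reading comes with each control period).
- eyes.grab_frame(name): name is "scene" or "top" or "wrist"; returns a dict with "img" (480x640x3 uint8, blue, green, red), "fx", "fy", "cx", "cy" (pixels), "D" ([k1, k2, p1, p2, k3] as OpenCV has them; the pictures are not rectified), "R" (3x3) and "t" (3): a world point X has camera coordinates R X + t; the wrist camera has in their place "hand_eye" (4x4, takes a point from camera to tool coordinates, whose origin is the TCP and whose axes are the flange's). Camera axes: x right, y down, z forward; pixel columns grow to the right and rows downward; lengths in mm; the calibration is good to about 2 mm. A picture is of the moment at which its call begins: read the wrist's pose just before it. There is no depth.
- r.sign_off(): hands the job in; it is judged then, once.
The state is a dict: "clock": time; "qpos": joint angles; "qvel": joint speeds; "joint_efforts": joint torques, N m; "eef_pos": TCP position; "tcp_rot": TCP orientation; "contact_force": force on the tool from outside, world axes, zero at the start; "wrist_torque": the same for the moment, N m; "opening": opening from 0.0 (shut) to 1.0 (fully open); "grasp_force": force on a finger pad.
Only numpy, scipy, OpenCV 4.12 (cv2) and the standard library are available. Lean on these libraries where they do the work, as an engineer would, in place of code of your own. Each camera call takes 0.05 s, during which the arm holds its last target. There are 200 camera calls.

TASK

Take the stylus from its stand, push the recessed red stop button of the fume extractor fully down with it for a moment, and put the stylus back in its stand so that its collar sits on the wood. Then swing the extractor's cover flap fully up, where it stays, draw the blue filter cassette beneath it out of its slot, and finish while holding the cassette still in the gripper in front of the lit face of the light panel: upright, its broad side facing the panel squarely, the middle of its filter plate level with and opposite the middle of the lit face, a gap of about 5 cm between them. Leave the flap up and the stylus in its stand, and do not shift the paint jar or the grey model parts.

Things in the scene. Friction and masses are not known exactly. Their poses are not given: they have to be found in the camera images.
- extractor: Fume extractor, off-white box fixed to the bench, 210 (x) x 170 (y) x 100 mm high. Origin at bench level on its middle line, 115 mm behind its grille front, 95 mm before its back; x points from grille front (robot side) to back, y left, z up. Under the flap: an open well, x -35 to +75 mm, y +-65 mm, with the cassette's slot (15 mm wide, walls up to z = 45 mm) on its middle line.
- button_top (a point): Centre of the top of the red round stop button, 13 mm in diameter, at (-85, +45, 94) mm in the extractor's frame. It lies 6 mm below the extractor's top, at the bottom of a 17 mm round well ringed in yellow. Moves down with the button.
- stop_button (a joint): Travel of the stop button in m: 0 released, 0.005 fully down. Spring: about 1.5 N starts it, 5 N holds it fully down (hard stop there); it comes back up when released.
- flap (a joint): Angle of the dark grey cover flap in rad: 0 closed flat, 1.75 fully open at its stop, leaning back past upright. May start slightly ajar. Stiff hinge: it stays where it is left; about 2 N at the handle moves it. The flap is 130 mm (hinge to front edge) x 150 mm x 6 mm.
- flap_hinge (a point): Middle of the flap's hinge line, at (85, 0, 100.5) mm in the extractor's frame; the line runs along the extractor's y. The point's axes turn with the flap: closed they equal the extractor's; the flap extends from here along its own -x, its underside at z = 0.
- flap_handle (a point): Grip point of the flap's yellow handle block, at (-112, 0, +28) mm in the flap_hinge frame. The block is 36 mm along y, 14 mm along x, and stands from 6 to 34 mm above the flap's underside. Pinched by its 36 mm ends (fingers closing along the extractor's y) it can pivot between the pads while the flap swings.
- cassette: Blue filter cassette, loose, upright in the slot under the flap: plate 80 (x) x 12 (y) x 52 mm high with pale pleats on both broad sides, on top a grip tab 30 (x) x 10 (y) x 28 mm high; 60-130 g. Origin at centre of its underside, starting at (15, 0, 10) mm in the extractor's frame, same axes. Slot clearance 1.5 mm; pull straight up: 35 mm clears the slot, 90 mm the box top.
- cassette_mid (a point): Centre of the cassette's plate, 26 mm above the cassette's origin; axes as the cassette.
- cassette_grip (a point): Grip point on the cassette's tab, 74 mm above its origin (tab from 52 to 80 mm); grip across the tab's 10 mm, fingers closing along the cassette's y. There is 60 mm of free well on each side of the tab.
- stand: Wooden stylus stand fixed to the bench, 60 x 60 x 65 mm high, origin at the centre of its underside. A 15 mm vertical hole goes right through its middle.
- stand_hole0 (a point): Centre of the mouth of the stand's hole, on its top face 65 mm above the bench.
- stylus: Stylus, 50 g, upright in the stand: black round handle, 14 mm across, 4 to 54 mm above the origin; brass collar 24 mm across, 4 mm thick; below it a steel shank 10 mm across, tapering from 35 mm below the origin to a flat 6 mm tip. Origin at the centre of the collar's underside, which rests on the stand's top; z points up along the stylus, away from the tip.
- stylus_tip (a point): Centre of the stylus tip, 55 mm below the stylus origin along its axis.
- stylus_grip (a point): Grip point on the stylus handle, 28 mm above its origin on its axis.
- panel: Upright light panel fixed to the bench: black slab 14 mm thick (x), 140 mm wide (y), top 150 mm above the bench, on a base 80 x 140 x 12 mm. Origin at the centre of its underside; x points into the panel from its lit white side to its black back, z up. The lit side looks towards the extractor's side of the bench.
- panel_face (a point): Centre of the lit white face (124 x 118 mm), 85 mm above the bench; x points into the panel (away from the viewer of the face), y along the face level, z up.
- paint_jar: Bystander: small paint jar, 36 mm in diameter, 45 mm high, loose. Origin at the centre of its underside.
- nacelle: Bystander: grey model engine nacelle with blue tape bands, 110 mm long (x), 36 mm in diameter, about 42 mm high, loose on a flat foot. Origin at the centre of its underside.
- gear_bay: Bystander: grey model wheel bay tray 75 x 36 x 14 mm with a leg up to about 53 mm high, loose. Origin at the centre of its underside.

How it is judged:
By the outcome, as a careful person would: the job done as asked, in the order asked, and still so for the second after the job is handed in, while the arm keeps its last pose, push and grip.
It also fails if it takes over 72 s, if anything falls off the work surface, if the arm or the gripper's body presses on something with over 40 N, if the wrist force passes 120 N, or if a joint passes its speed limit or range.

## Working session

There is one attempt and no reset: what is moved stays moved. The work goes in short steps, Python scripts to look and compute and a shell command to move; the robot and the scene stay as the last step left them, time stands still between calls to the robot, and variables do not carry over. Pictures are saved under pics/ and viewed, at most 10 in all, crops included, and the job is handed in when it is done.

```bash
mkdir -p pics; cat > h.py <<'E'
import numpy as np, cv2
from rig import r, eyes
from scipy.spatial.transform import Rotation as Ro
def grab(n):
    s=r.sense(); f=eyes.grab_frame(n)
    K=np.array([[f["fx"],0,f["cx"]],[0,f["fy"],f["cy"]],[0,0,1]]); D=np.array(f["D"],float)
    if n=="wrist":
        T=np.eye(4);T[:3,:3]=Ro.from_euler('xyz',s["tcp_rot"]).as_matrix();T[:3,3]=s["eef_pos"]
        M=np.linalg.inv(T@np.array(f["hand_eye"])); R,t=M[:3,:3],M[:3,3]
    else: R,t=np.array(f["R"]),np.array(f["t"]).ravel()
    return dict(img=f["img"],K=K,D=D,R=R,t=t)
def ray(c,px):
    u=cv2.undistortPoints(np.array(px,float).reshape(-1,1,2),c["K"],c["D"]).reshape(-1,2)
    d=np.c_[u,np.ones(len(u))]@c["R"]; return -c["R"].T@c["t"], d/np.linalg.norm(d,axis=1)[:,None]
def onz(c,px,z):
    o,d=ray(c,px); return o+d*((z-o[2])/d[:,2])[:,None]
def proj(c,X):
    return cv2.projectPoints(np.array(X,float).reshape(-1,1,3),cv2.Rodrigues(c["R"])[0],c["t"],c["K"],c["D"])[0].reshape(-1,2)
E
python3 - <<'E'
from h import *
import pickle
for n in("top","scene"):
    c=grab(n); cv2.imwrite(f"pics/{n}0.png",c["img"]); pickle.dump(c,open(n+".pkl","wb")); print(n,-c["R"].T@c["t"],c["R"][2])
print(r.sense())
E
```

```text
top [370.08413939 -22.22743513 903.13838356] [ 0.21184592  0.01282704 -0.9772189 ]
scene [1032.62914965    8.25291385  712.06080334] [-0.63274448 -0.01356831 -0.77424177]
{'clock': 0.1, 'qpos': array([-1.28741911e+00,  3.53576389e-01,  1.63407813e+00,  4.14635719e-05,
        1.15518423e+00, -2.37996391e-03]), 'qvel': array([ 0.00135367, -0.001542  , -0.00058181,  0.00042383, -0.00135822,
        0.00036761]), 'joint_efforts': array([ 3.52983607e-04, -6.06356335e+01, -3.42817247e+01,  4.89295337e-05,
        3.87731256e-03, -2.86722582e-05]), 'eef_pos': array([ 176.08628638, -599.25308419,  247.63043712]), 'tcp_rot': array([-3.14034665e+00, -4.08784203e-05,  2.85740394e-01]), 'contact_force': array([0.71357922, 0.60085223, 0.49769013]), 'wrist_torque': array([ 0.03885097, -0.01369508,  0.02641638]), 'grasp_force': 0.0, 'opening': 1.000353366851495}
```

View pics/top0.png

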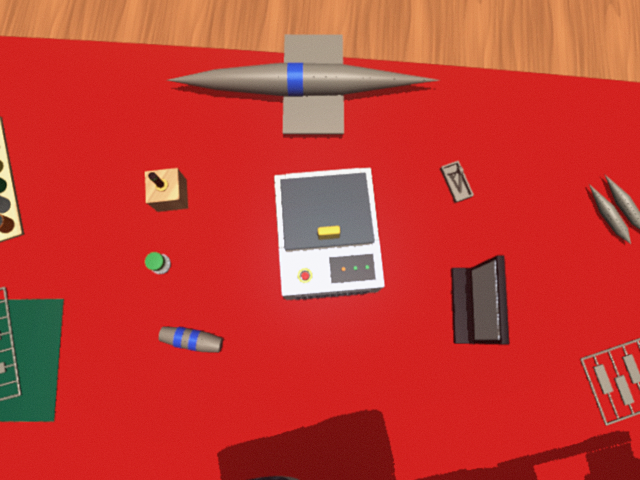

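View pics/scene0.png

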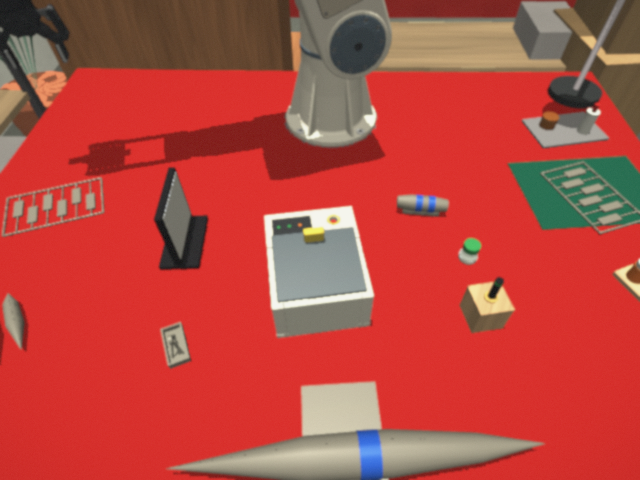

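Top view: extractor centre about (328,235) with button (305,275) and handle (328,231), flap closed; stand (165,188), jar (156,262), panel (485,300) with its lit side facing left (+y). The scene view agrees: stylus (495,290), panel (175,220).

```bash
python3 - <<'E'
from h import *
import pickle
t=pickle.load(open("top.pkl","rb")); s=pickle.load(open("scene.pkl","rb"))
def blob(c,lo,hi,roi):
    x0,y0,x1,y1=roi; h=cv2.cvtColor(c["img"],cv2.COLOR_BGR2HSV); m=np.zeros(h.shape[:2],np.uint8)
    m[y0:y1,x0:x1]=cv2.inRange(h,lo,hi)[y0:y1,x0:x1]
    cs=cv2.findContours(m,cv2.RETR_EXTERNAL,cv2.CHAIN_APPROX_NONE)[0]; k=max(cs,key=cv2.contourArea); return k,m
def cen(k): M=cv2.moments(k); return [M["m10"]/M["m00"],M["m01"]/M["m00"]]
def quad(k):
    k=cv2.convexHull(k); e=.01
    while 1:
        a=cv2.approxPolyDP(k,e*cv2.arcLength(k,True),True).reshape(-1,2)
        if len(a)<=4: return a
        e+=.005
for n,c,re,rh,rb,rs in(("top",t,(265,160,395,292),(310,220,350,242),(290,262,320,290),(140,165,190,215)),("scene",s,(258,200,380,340),(298,222,330,246),(322,208,345,230),(455,275,520,335))):
    k,_=blob(c,(0,0,130),(180,70,255),re); q=quad(k); print(n,"white",q.tolist(),onz(c,q,100).round(0).tolist())
    k,_=blob(c,(22,120,120),(35,255,255),rh); print("handle",cv2.boundingRect(k),onz(c,[cen(k)],130).round(1))
    k,_=blob(c,(15,60,120),(35,255,255),rb); e=cv2.minEnclosingCircle(k); print("ring",e,onz(c,[e[0]],100).round(1))
    k,_=blob(c,(10,50,60),(30,255,255),rs); q=quad(k); print("stand",q.tolist(),onz(c,q,65).round(0).tolist())
    # enlarged crop
img=np.hstack([cv2.resize(t["img"][160:220,135:200],None,fx=4,fy=4),cv2.resize(s["img"][275:335,455:520],None,fx=4,fy=4)])
p=np.zeros((560,520,3),np.uint8);p[:240]=img
p[240:,:]=cv2.resize(t["img"][245:355,440:520],(520,320))*0+0
a=cv2.resize(t["img"][245:355,440:520],None,fx=2.9,fy=2.9);p[240:240+a.shape[0],:a.shape[1]]=a
b=cv2.resize(s["img"][160:275,150:215],None,fx=2.75,fy=2.75);p[240:240+b.shape[0],260:260+b.shape[1]]=b
cv2.imwrite("pics/crop.png",p)
E
```

```text
top white [[369, 168], [383, 286], [282, 291], [275, 175]] [[669.0, -86.0, 100.0], [464.0, -121.0, 100.0], [443.0, 46.0, 100.0], [643.0, 77.0, 100.0]]
handle (318, 226, 22, 10) [[545.  -23.2 130. ]]
ring ((304.2926940917969, 275.0243835449219), 7.357738971710205) [[472.1  11.2 100. ]]
stand [[176, 168], [186, 206], [146, 202], [145, 172]] [[654.0, 265.0, 65.0], [584.0, 236.0, 65.0], [586.0, 310.0, 65.0], [642.0, 321.0, 65.0]]
scene white [[350, 206], [372, 298], [273, 311], [264, 217]] [[436.0, 43.0, 100.0], [647.0, 75.0, 100.0], [674.0, -86.0, 100.0], [468.0, -123.0, 100.0]]
handle (303, 227, 21, 12) [[530.8 -26.4 130. ]]
ring ((333.0, 219.0), 6.324655532836914) [[471.    9.8 100. ]]
stand [[501, 284], [514, 309], [472, 331], [468, 286]] [[592.0, 310.0, 65.0], [643.0, 320.0, 65.0], [686.0, 241.0, 65.0], [597.0, 251.0, 65.0]]
```

View pics/crop.png

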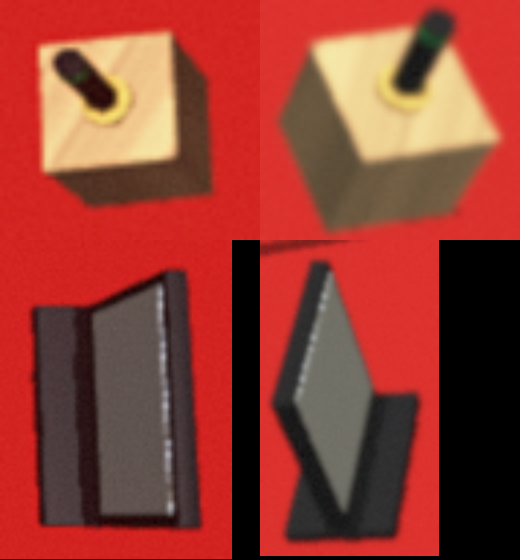

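Crop: stand top corners, collar centres and lit-face corners are clearly legible; I read them off and cast rays.

```bash
python3 - <<'E'
from h import *
import pickle
t=pickle.load(open("top.pkl","rb")); s=pickle.load(open("scene.pkl","rb"))
A=lambda p,o,k:np.array(p,float)/k+o
for c,p,col,pt in((t,[(40,45),(172,33),(177,155),(43,172)],(105,100),((135,160),)),(s,[(52,44),(168,25),(240,140),(105,163)],(145,88),((455,275),))):
    q=onz(c,A(p,pt[0],4),65); print(q.round(0)[:,:2].tolist(),q.mean(0).round(1),"collar",onz(c,A([col],pt[0],4),69).round(1))
for c,o,k,top,bot in((t,(440,245),2.9,[(163,45),(175,278)],[(97,72),(100,275)]),(s,(150,160),2.75,[(70,30),(35,160)],[(112,152),(85,275)])):
    print("lit top z144",onz(c,A(top,o,k),144).round(0)[:,:2].tolist(),"bot z26",onz(c,A(bot,o,k),26).round(0)[:,:2].tolist())
E
```

```text
[[644.0, 321.0], [654.0, 261.0], [597.0, 250.0], [584.0, 310.0]] [619.6 285.7  65. ] collar [[618.6 285.6  69. ]]
[[597.0, 251.0], [586.0, 304.0], [645.0, 321.0], [657.0, 262.0]] [621.1 284.5  65. ] collar [[621.8 285.   69. ]]
lit top z144 [[514.0, -295.0], [388.0, -302.0]] bot z26 [[515.0, -295.0], [389.0, -299.0]]
lit top z144 [[389.0, -299.0], [514.0, -292.0]] bot z26 [[397.0, -297.0], [518.0, -290.0]]
```

```bash
cat >> h.py <<'E'
def go(x,y,z,yaw):
    "tool-axis shift (m) and turn (deg) from the measured pose to a tool-down target; turn is made after the shift"
    s=r.sense(); R=Ro.from_euler('xyz',s["tcp_rot"]); T=Ro.from_euler('xyz',[np.pi,0,np.radians(yaw)])
    print("shift",(R.inv().apply(np.array([x,y,z])-s["eef_pos"])/1000).round(4),"turn",(R.inv()*T).as_rotvec(degrees=True).round(2),"at",np.round(s["eef_pos"],1),"F",np.round(s["contact_force"],1),"op",round(s["opening"],3),"t",s["clock"])
E
python3 -m inch '[[0,0,0,0,0,7.4,-1]]' | tail -3; python3 -c "
from h import *
go(620,285,230,9)"
```

```text
contact_force: [-0.9, 1.3, -0.7]
opening: 1.0
grasp_force: 0.0
shift [ 0.5758 -0.8047  0.0185] turn [-0.05  0.01 -0.07] at [ 176.1 -599.4  247.8] F [-0.9  1.3 -0.7] op 1.0 t 0.2
```

```bash
python3 -m inch '[[0.01,-0.014,0,0,0,0,-1],[0.02,-0.028,0,0,0,0,-1],[0.026,-0.0365,0,0,0,0,-1],[0.026,-0.0365,0,0,0,0,-1],[0.026,-0.0365,0,0,0,0,-1],[0.026,-0.0365,0,0,0,0,-1],[0.026,-0.0365,0,0,0,0,-1],[0.026,-0.0365,0,0,0,0,-1]]' >/dev/null;  python3 -m inch '[[0.026,-0.0365,0,0,0,0,-1],[0.026,-0.0365,0,0,0,0,-1],[0.026,-0.0365,0,0,0,0,-1],[0.026,-0.0365,0,0,0,0,-1],[0.026,-0.0365,0,0,0,0,-1],[0.02,-0.028,0,0,0,0,-1],[0.01,-0.014,0,0,0,0,-1],[0,0,0,0,0,0,-1]]'; python3 - <<'E'
from h import *
go(590,285,230,9)
print(r.sense()["qpos"].round(2))
c=grab("wrist"); cv2.imwrite("pics/w1.png",c["img"])
E
```

```text
clock: 1.8
eef_pos: [442.2, -63.7, 248.1]
tcp_rot: [-3.141, 0.0, 0.162]
contact_force: [-0.2, -0.2, 0.1]
opening: 1.001
grasp_force: 0.0
shift [ 0.2021 -0.3203  0.0183] turn [-0.04  0.01  0.29] at [442.2 -63.7 248.1] F [-0.2 -0.2  0.1] op 1.001 t 1.8
[-0.15  0.07  2.    0.    1.07  1.26]
```

View pics/w1.png

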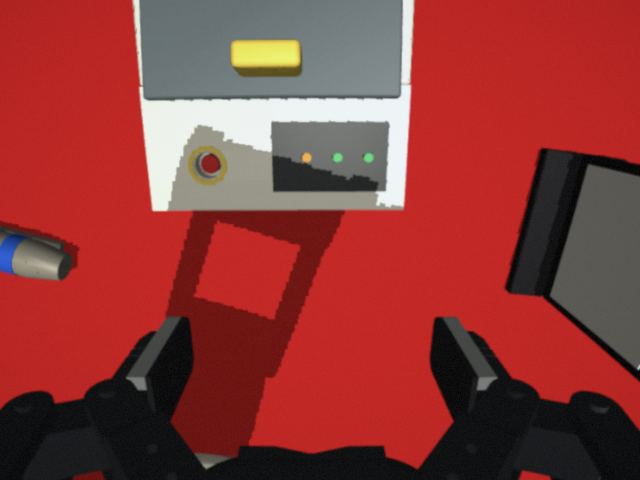

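Wrist view: ring centred near (208,166), red button (210,163), front top edge (153,210)–(404,208), handle (266,55).

```bash
python3 - <<'E'
from h import *
import pickle
c=grab("wrist"); pickle.dump(c,open("w1.pkl","wb"))
h=cv2.cvtColor(c["img"],cv2.COLOR_BGR2HSV)
m=np.zeros((480,640),np.uint8); m[140:195,180:235]=cv2.inRange(h,(18,90,60),(35,255,255))[140:195,180:235]
k=max(cv2.findContours(m,0,1)[0],key=cv2.contourArea); e=cv2.fitEllipse(k); print("ring",e,onz(c,[e[0]],100).round(1))
m[:]=0; m[140:195,190:230]=cv2.inRange(h,(0,150,80),(8,255,255))[140:195,190:230]|cv2.inRange(h,(172,150,80),(180,255,255))[140:195,190:230]
k=max(cv2.findContours(m,0,1)[0],key=cv2.contourArea); e=cv2.minEnclosingCircle(k); print("button",e,onz(c,[e[0]],94).round(1))
m=cv2.inRange(h,(20,100,80),(35,255,255)); m[110:]=0
k=max(cv2.findContours(m,0,1)[0],key=cv2.contourArea); print("handle",cv2.boundingRect(k))
print(onz(c,[(232,41),(299,40),(300,67),(233,67)],134.5).round(1).tolist())
# front edge from white mask
w=cv2.inRange(h,(0,0,70),(180,70,255)); 
pts=[(u,max(np.where(w[100:260,u])[0])+100) for u in range(165,395,10)]
q=onz(c,pts,100); p=np.polyfit(q[:,1],q[:,0],1); print("front edge yaw",np.degrees(np.arctan(-p[0])),"x at y",np.polyval(p,-37.5),np.abs(q[:,0]-np.polyval(p,q[:,1])).max())
print("front corners",onz(c,[(153,210),(404,208)],100).round(1).tolist(),"flap front corners",onz(c,[(145,98),(402,97)],106.5).round(1).tolist())
E
```

```text
ring ((205.065673828125, 163.98280334472656), (37.11177444458008, 39.53683090209961), 135.7433624267578) [[473.   10.8 100. ]]
button ((208.6971893310547, 162.14788818359375), 9.152992248535156) [[473.6   9.9  94. ]]
handle (228, 38, 71, 37)
[[546.5, -5.1, 134.5], [552.4, -40.3, 134.5], [539.0, -42.9, 134.5], [533.5, -7.2, 134.5]]
front edge yaw 9.505851664225215 x at y 450.8922618216463 0.38507868964933323
front corners [[436.4, 43.6, 100.0], [464.9, -124.6, 100.0]] flap front corners [[509.2, 50.3, 106.5], [534.4, -106.2, 106.5]]
```

```bash
python3 -m inch '[[0.012,-0.02,0,0,0,0.3,-1],[0.024,-0.045,0,0,0,0,-1],[0.024,-0.044,0,0,0,0,-1],[0.024,-0.044,0,0,0,0,-1],[0.024,-0.044,0,0,0,0,-1],[0.024,-0.044,0,0,0,0,-1],[0.024,-0.044,0,0,0,0,-1],[0.014,-0.025,0,0,0,0,-1]]' >/dev/null; python3 -m inch '[[0.006,-0.01,0,0,0,0,-1],[0,0,0,0,0,0,-1]]' >/dev/null; python3 - <<'E'
from h import *
go(620,285,230,9)
c=grab("wrist"); cv2.imwrite("pics/w2.png",c["img"])
import pickle; pickle.dump(c,open("w2.pkl","wb"))
E
```

```text
shift [ 0.0535 -0.0019  0.0178] turn [ 0.02  0.04 -0.27] at [567.4 275.  247.8] F [-0.2 -0.2 -0.5] op 0.996 t 2.9
```

View pics/w2.png

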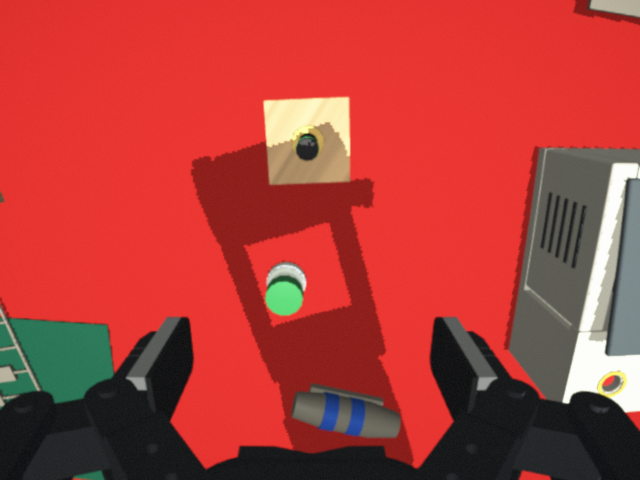

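Stand top corners (264,100),(349,97),(350,183),(270,185); stylus handle top about (307,148).

```bash
python3 - <<'E'
from h import *
import pickle; c=pickle.load(open("w2.pkl","rb"))
q=onz(c,[(264,100),(349,97),(350,183),(270,185)],65); print(q.round(1).tolist(),q.mean(0))
h=cv2.cvtColor(c["img"],cv2.COLOR_BGR2HSV); m=np.zeros((480,640),np.uint8); m[125:170,290:325]=(h[125:170,290:325,2]<60)*255
k=max(cv2.findContours(m,0,1)[0],key=cv2.contourArea); e=cv2.minEnclosingCircle(k); print(cv2.boundingRect(k),[onz(c,[e[0]],z).round(1).tolist() for z in(100,119)])
go(620.5,285.5,130,9.6)
E
```

```text
[[644.8, 320.6, 65.0], [655.9, 261.5, 65.0], [595.5, 250.0, 65.0], [585.0, 308.8, 65.0]] [620.29450609 285.2427281   65.        ]
(297, 134, 21, 26) [[[620.5, 285.8, 100.0]], [[622.2, 285.9, 119.0]]]
shift [ 0.0548 -0.0034  0.1178] turn [ 0.05  0.07 -0.91] at [567.  274.  247.9] F [-0.7 -0.5 -0.7] op 0.995 t 2.95
```

```bash
python3 -m inch '[[0.015,-0.001,0.01,0,0,-0.9,-1],[0.025,-0.0012,0.03,0,0,0,-1],[0.015,-0.0012,0.035,0,0,0,-1],[0,0,0.028,0,0,0,-1],[0,0,0.015,0,0,0,-1],[0,0,0,0,0,0,-1],[0,0,0,0,0,0,-1]]' 60 >/dev/null; python3 - <<'E'
from h import *
go(620.4,285.4,92,9.6)
E
```

```text
shift [-0.0011  0.0013  0.0395] turn [-0.01 -0.04 -0.06] at [621.3 286.8 131.5] F [0.5 0.1 0.4] op 1.003 t 3.65
```

```bash
python3 -m inch '[[-0.001,0.0013,0.015,0,0,0,-1],[0,0,0.017,0,0,0,-1],[0,0,0.0075,0,0,0,-1],[0,0,0,0,0,0,-1],[0,0,0,0,0,0,-1]]' >/dev/null; python3 -m inch '[[0,0,0,0,0,0,1],[0,0,0,0,0,0,1],[0,0,0,0,0,0,1],[0,0,0,0,0,0,1],[0,0,0,0,0,0,1],[0,0,0,0,0,0,1],[0,0,0,0,0,0,1],[0,0,0,0,0,0,1]]' 60;  python3 - <<'E'
from h import *
go(620.4,285.4,92,9.6)
E
```

```text
clock: 4.95
eef_pos: [620.4, 286.2, 91.1]
tcp_rot: [-3.141, -0.0, 0.167]
contact_force: [-0.9, -0.5, 3.4]
opening: 0.141
grasp_force: 58.4
shift [-0.0001  0.0008 -0.0009] turn [-0.01 -0.02 -0.03] at [620.4 286.2  91.1] F [-0.9 -0.5  3.4] op 0.141 t 4.95
```

```bash
python3 -m inch '[[0,0,-0.015,0,0,0,1],[0,0,-0.03,0,0,0,1],[0,0,-0.035,0,0,0,1],[0,0,-0.035,0,0,0,1],[0,0,-0.025,0,0,0,1],[0,0,-0.01,0,0,0,1],[0,0,0,0,0,0,1]]';  python3 - <<'E'
from h import *
go(473.2,10,241,9.6)
c=grab("wrist"); cv2.imwrite("pics/w3.png",c["img"])
E
```

```text
clock: 5.65
eef_pos: [620.8, 286.4, 242.7]
tcp_rot: [-3.141, -0.003, 0.167]
contact_force: [0.6, 0.7, -0.2]
opening: 0.15
grasp_force: 58.4
shift [-0.1916  0.248   0.0009] turn [-0.04 -0.16 -0.02] at [620.8 286.4 242.7] F [ 0.6  0.7 -0.2] op 0.15 t 5.65
```

View pics/w3.png

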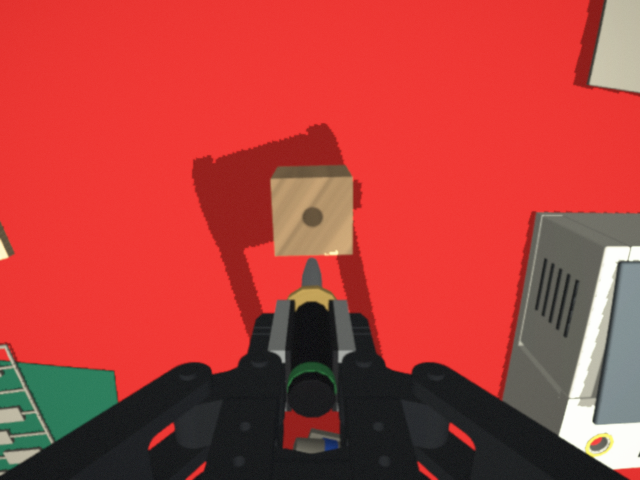

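Stylus is held upright; tip at (312,262), stand hole centre at (312,217).

```bash
python3 - <<'E'
from h import *
c=grab("wrist"); s=r.sense(); p=s["eef_pos"]
print("hole",onz(c,[(312.5,217)],65).round(1),"tip seen far edge",onz(c,[(312,260)],p[2]-81).round(1),"pred tip px",proj(c,[p+[0,0,-81]]), proj(c,[p+[3,0,-81]]),"collar c",proj(c,[p+[0,0,-24]]))
E
```

```text
hole [[620.1 285.1  65. ]] tip seen far edge [[621.  285.8 158.6]] pred tip px [[311.59046334 262.37129264]] [[312.52815569 257.16323063]] collar c [[311.74536316 312.83566053]]
```

```bash
python3 -m inch '[[-0.014,0.018,0,0,0,0,1],[-0.026,0.034,0,0,0,0,1],[-0.03,0.039,0,0,0,0,1],[-0.03,0.039,0,0,0,0,1],[-0.03,0.039,0,0,0,0,1],[-0.026,0.034,0,0,0,0,1],[-0.02,0.026,0,0,0,0,1],[-0.0145,0.019,0,0,0,0,1]]' >/dev/null; python3 -m inch '[[0,0,0.02,0,0,0,1],[0,0,0.015,0,0,0,1],[0,0,0,0,0,0,1]]' >/dev/null;  python3 - <<'E'
from h import *
go(474.3,10.5,185,9.6)
c=grab("wrist"); cv2.imwrite("pics/w4.png",c["img"][150:450,120:520]); p=r.sense()["eef_pos"]
h=cv2.cvtColor(c["img"],cv2.COLOR_BGR2HSV)
m=cv2.inRange(h,(18,110,60),(35,255,255)); m[:150]=0
for k in cv2.findContours(m,0,1)[0]:
    if cv2.contourArea(k)>60: print(cv2.boundingRect(k))
print(proj(c,[[473.2,10.3,100],[473.2,10.3,94],p+[0,0,-81]]))
E
```

```text
shift [ 0.0032 -0.0004  0.0178] turn [-0.05  0.34 -0.06] at [471.3   9.6 202.8] F [0.1 1.1 0.4] op 0.148 t 6.85
(289, 286, 46, 25)
(289, 225, 44, 41)
(368, 150, 88, 8)
[[310.8353347  244.42312329]
 [310.85008699 241.1424051 ]
 [311.4342517  260.60377916]]
```

View pics/w4.png

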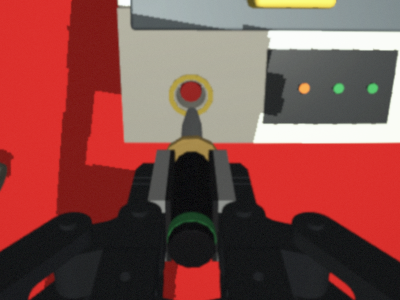

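Ring centre (311,245), button (310,241), tip in line below it: aligned to within a couple of mm once the 3 mm x correction is made.

```bash
python3 -m inch '[[0.003,-0.0004,0.008,0,0.3,0,1],[0,0,0.01,0,0,0,1],[0,0,0.005,0,0,0,1],[0,0,0,0,0,0,1],[0,0,0,0,0,0,1]]' | grep -E "eef|contact"; python3 -m inch '[[0,0,0.004,0,0,0,1],[0,0,0.003,0,0,0,1],[0,0,0.003,0,0,0,1],[0,0,0,0,0,0,1],[0,0,0,0,0,0,1]]'
```

```text
eef_pos: [476.6, 10.9, 182.7]
contact_force: [0.2, -0.3, -0.3]
clock: 7.9
eef_pos: [476.8, 10.8, 172.9]
tcp_rot: [3.142, -0.006, 0.167]
contact_force: [-0.2, -0.2, 3.3]
opening: 0.145
grasp_force: 58.5
```

```bash
python3 -m inch '[[0,0,0.002,0,0,0,1],[0,0,0.002,0,0,0,1],[0,0,0.001,0,0,0,1],[0,0,0,0,0,0,1]]' | grep -E "eef|contact"
```

```text
eef_pos: [477.5, 10.9, 169.2]
contact_force: [-3.5, -0.3, 18.5]
```

```bash
python3 -m inch '[[0,0,0.0005,0,0,0,1],[0,0,0,0,0,0,1],[0,0,0,0,0,0,1],[0,0,0,0,0,0,1]]' | grep -E "eef|contact"; python3 -m inch '[[0,0,-0.005,0,0,0,1],[0,0,-0.02,0,0,0,1],[0,0,-0.035,0,0,0,1],[0,0,-0.013,0,0,0,1],[0,0,0,0,0,0,1]]' | grep -E "eef|contact|open|grasp"; python3 - <<'E'
from h import *
go(620.6,286,242,9.6)
c=grab("wrist"); cv2.imwrite("pics/w5.png",c["img"])
p=r.sense()["eef_pos"]; print(proj(c,[p+[0,0,-81],p+[0,0,-24]]))
E
```

```text
eef_pos: [477.6, 10.9, 169.0]
contact_force: [-4.1, -0.1, 23.5]
eef_pos: [477.4, 10.8, 241.7]
contact_force: [0.3, 0.7, -1.2]
opening: 0.146
grasp_force: 58.4
shift [ 0.187  -0.2476  0.0012] turn [ 0.03 -0.5  -0.03] at [477.4  10.8 241.7] F [ 0.3  0.7 -1.2] op 0.146 t 9.2
[[310.98957956 263.99872811]
 [311.03858505 313.74712485]]
```

```bash
python3 -m inch '[[0.014,-0.018,0,0,-0.4,0,1],[0.026,-0.034,0,0,0,0,1],[0.03,-0.039,0,0,0,0,1],[0.03,-0.039,0,0,0,0,1],[0.03,-0.039,0,0,0,0,1],[0.026,-0.034,0,0,0,0,1],[0.02,-0.026,0,0,0,0,1],[0.0105,-0.018,0,0,0,0,1]]' >/dev/null; python3 -m inch '[[0,0,0,0,0,0,1],[0,0,0,0,0,0,1]]' >/dev/null;  python3 - <<'E'
from h import *
go(620.6,286,242,9.6)
c=grab("wrist"); cv2.imwrite("pics/w5.png",c["img"][150:450,120:520]); p=r.sense()["eef_pos"]
h=cv2.cvtColor(c["img"],cv2.COLOR_BGR2HSV)
for v in range(200,300,4): print(v,h[v,312].tolist(),end=" ")
print(proj(c,[p+[0,0,-81],p+[3,0,-81]]))
E
```

```text
shift [ 0.0025 -0.0005 -0.0043] turn [0.06 0.28 0.02] at [618.2 285.  237.7] F [ 0.3  0.  -1.2] op 0.146 t 10.25
200 [17, 104, 166] 204 [16, 100, 112] 208 [18, 102, 103] 212 [17, 99, 103] 216 [18, 99, 103] 220 [16, 102, 103] 224 [17, 104, 169] 228 [16, 103, 181] 232 [17, 103, 180] 236 [17, 103, 181] 240 [17, 104, 182] 244 [17, 103, 184] 248 [17, 104, 179] 252 [5, 167, 230] 256 [1, 191, 235] 260 [100, 9, 86] 264 [90, 6, 86] 268 [90, 3, 87] 272 [90, 3, 86] 276 [80, 8, 91] 280 [90, 6, 90] 284 [30, 12, 88] 288 [20, 138, 144] 292 [21, 139, 195] 296 [21, 139, 195] [[312.18340085 261.898449  ]
 [313.13638595 256.65362327]]
```

View pics/w5.png

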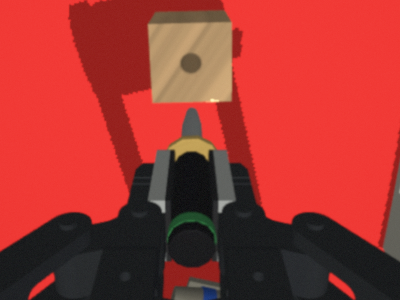

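Hole at (311,213), tip at (312,258), stylus still straight in the grip.

```bash
python3 -m inch '[[0.0028,-0.0006,0.012,0,0.2,0,1],[0,0,0.025,0,0,0,1],[0,0,0.025,0,0,0,1],[0,0,0.013,0,0,0,1],[0,0,0,0,0,0,1],[0,0,0,0,0,0,1],[0,0,0,0,0,0,1]]' >/dev/null; python3 - <<'E'
from h import *
go(621,285.6,91,9.6)
E
```

```text
shift [-0.0021  0.0007  0.0754] turn [-0.03 -0.22 -0.04] at [622.7 286.6 166.4] F [ 0.   0.2 -0.4] op 0.145 t 11.0
```

```bash
python3 -m inch '[[-0.002,0.0006,0,0,-0.2,0,1],[0,0,0.01,0,0,0,1],[0,0,0.015,0,0,0,1],[0,0,0.01,0,0,0,1],[0,0,0,0,0,0,1],[0,0,0,0,0,0,1]]' >/dev/null; python3 - <<'E'
from h import *
go(620.5,285.9,91.5,9.6)
E
```

```text
shift [ 0.001  -0.0004  0.0378] turn [ 0.02  0.17 -0.02] at [619.7 285.4 129.3] F [-0.  -0.4 -0.2] op 0.151 t 11.6
```

```bash
python3 -m inch '[[0.0005,-0.0003,0.01,0,0,0,1],[0,0,0.014,0,0,0,1],[0,0,0.008,0,0,0,1],[0,0,0.004,0,0,0,1],[0,0,0,0,0,0,1],[0,0,0,0,0,0,1]]' | grep contact; python3 - <<'E'
from h import *
go(620.5,285.9,91.5,9.6)
E
```

```text
contact_force: [0.8, -0.3, -0.2]
shift [ 0.     -0.      0.0026] turn [-0.    0.1  -0.03] at [620.5 285.9  94.1] F [ 0.8 -0.3 -0.2] op 0.146 t 12.2
```

```bash
python3 -m inch '[[0,0,0.0015,0,0,0,1],[0,0,0.0015,0,0,0,1],[0,0,0,0,0,0,1],[0,0,0,0,0,0,1]]' | grep -E "eef|contact"
```

```text
eef_pos: [620.4, 285.8, 91.2]
contact_force: [-0.8, 0.3, 0.1]
```

```bash
python3 -m inch '[[0,0,0.001,0,0,0,1],[0,0,0,0,0,0,1],[0,0,0,0,0,0,-0.5],[0,0,0,0,0,0,-1],[0,0,0,0,0,0,-1],[0,0,0,0,0,0,-1],[0,0,0,0,0,0,-1],[0,0,0,0,0,0,-1]]' | grep -E "eef|contact|open"; python3 -m inch '[[0,0,-0.015,0,0,0,-1],[0,0,-0.03,0,0,0,-1],[0,0,-0.035,0,0,0,-1],[0,0,-0.04,0,0,0,-1],[0,0,-0.025,0,0,0,-1],[0,0,-0.01,0,0,0,-1],[-0.01,0,0,0,0,0,-1]]' >/dev/null; python3 -m inch '[[-0.03,0,0,0,0,0,-1],[-0.02,0,0,0,0,0,-1],[0,0,0,0,0,0,-1]]' >/dev/null; python3 - <<'E'
from h import *
go(540,-25,200,9.6)
c=grab("wrist"); cv2.imwrite("pics/w6.png",c["img"])
q=onz(c,[(0,0)],65)
h=cv2.cvtColor(c["img"],cv2.COLOR_BGR2HSV)
u,v=proj(c,[[620.3,285.2,100]])[0].astype(int); m=np.zeros((480,640),np.uint8); m[v-25:v+25,u-20:u+20]=(h[v-25:v+25,u-20:u+20,2]<60)*255
k=max(cv2.findContours(m,0,1)[0],key=cv2.contourArea); e=cv2.minEnclosingCircle(k); print((u,v),cv2.boundingRect(k),[onz(c,[e[0]],z).round(1).tolist() for z in(100,119)])
E
```

```text
eef_pos: [620.3, 285.8, 90.0]
contact_force: [1.2, -0.3, -0.2]
opening: 0.998
shift [-0.0672  0.2927  0.0439] turn [0.07 0.38 0.  ] at [557.7 274.9 243.1] F [-0.4 -0.4 -0.7] op 0.999 t 14.4
(np.int64(311), np.int64(130)) (305, 129, 17, 14) [[[617.2, 283.6, 100.0]], [[618.6, 284.0, 119.0]]]
```

```bash
python3 -m inch '[[-0.006,0.016,0,0,0.3,0,-1],[-0.012,0.034,0,0,0,0,-1],[-0.016,0.044,0,0,0,0,-1],[-0.016,0.044,0,0,0,0,-1],[-0.016,0.044,0,0,0,0,-1],[-0.016,0.044,0,0,0,0,-1],[-0.014,0.036,0,0,0,0,-1],[-0.008,0.02,0,0,0,0,-1]]' >/dev/null; python3 -m inch '[[-0.004,0.01,0,0,0,0,-1],[0,0,0,0,0,0,-1],[0,0,0,0,0,0,-1]]' >/dev/null;  python3 - <<'E'
from h import *
import pickle
go(540,-25,200,9.6)
c=grab("wrist"); pickle.dump(c,open("w7.pkl","wb")); s=grab("scene"); t=grab("top")
h=cv2.cvtColor(c["img"],cv2.COLOR_BGR2HSV); m=cv2.inRange(h,(20,100,80),(35,255,255))
for k in cv2.findContours(m,0,1)[0]:
    if cv2.contourArea(k)>400: print(cv2.boundingRect(k),cv2.minAreaRect(k))
p=np.zeros((600,720,3),np.uint8); p[:400]=np.hstack([cv2.resize(s["img"][230:340,430:540],(360,400)),cv2.resize(c["img"][0:330,120:420],(360,400))]); 
p[400:,:]=cv2.resize(t["img"][150:225,130:400],(720,200)); cv2.imwrite("pics/v8.png",p)
E
```

```text
shift [0.0364 0.0014 0.0447] turn [-0.02 -0.2  -0.05] at [503.7 -29.7 244.6] F [-0.1  0.9 -0.4] op 0.994 t 15.55
(229, 246, 36, 34) ((246.5, 262.5), (33.0, 35.0), 90.0)
(279, 171, 67, 26) ((312.0, 183.5), (25.0, 66.0), 90.0)
```

View pics/v8.png

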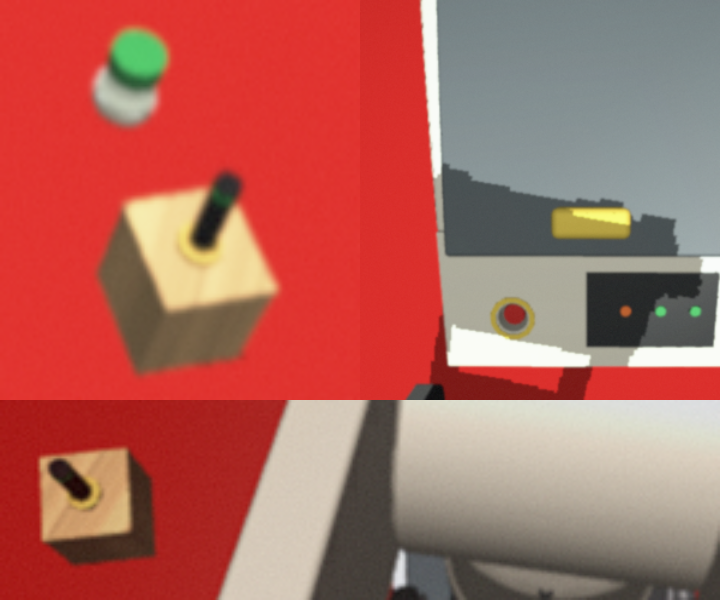

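Stylus is seated with its collar on the wood; the handle in the wrist view is at (312,184).

```bash
python3 - <<'E'
from h import *
import pickle
a=pickle.load(open("w1.pkl","rb")); b=pickle.load(open("w7.pkl","rb"))
# far top edge of the handle, middle
o1,d1=ray(a,[(264.5,39.5)]); o2,d2=ray(b,[(312,171.5)])
A=np.array([d1[0],-d2[0]]).T; s=np.linalg.lstsq(A,o2-o1,rcond=None)[0]; p,q=o1+s[0]*d1[0],o2+s[1]*d2[0]; print("far top edge",p,q)
print("fx",b["K"][0,0],"cam",o2)
for z in(134.5,140,145): print(z,onz(b,[(279,171.5),(345,171.5),(312,197)],z).round(1).tolist())
# flap front edge corners in w7 at z guesses
print(onz(b,[(191,212)],106.5),onz(a,[(145,98)],106.5))
go(543,-24.3,150,9.6)
E
```

```text
far top edge [548.81257921 -23.20511601 142.81064063] [548.42215342 -22.50902959 142.84905795]
fx 418.01793777245496 cam [581.55189001 -16.52533151 371.11934963]
134.5 [[544.1, -4.3, 134.5], [550.3, -41.1, 134.5], [532.7, -25.2, 134.5]]
140 [[545.0, -4.6, 140.0], [551.0, -40.6, 140.0], [533.9, -25.0, 140.0]]
145 [[545.8, -4.8, 145.0], [551.7, -40.1, 145.0], [534.9, -24.8, 145.0]]
[[504.15713651  50.32860101 106.5       ]] [[509.16859722  50.25994007 106.5       ]]
shift [0.0391 0.0019 0.0948] turn [-0.01 -0.2   0.05] at [503.8 -29.  244.7] F [-0.4 -0.4  0.1] op 1.004 t 15.7
```

```bash
python3 -m inch '[[0.012,0,0.012,0,0,0,-1],[0.018,0,0.03,0,0,0,-1],[0.006,0,0.025,0,0,0,-1],[0,0,0.01,0,0,0,-1],[0,0,0,0,0,0,-1],[0,0,0,0,0,0,-1]]' 40 >/dev/null; python3 - <<'E'
from h import *
go(540.2,-24.2,138,9.6)
f=lambda t:np.array([85-112*np.cos(t)+28*np.sin(t),100.5+112*np.sin(t)+28*np.cos(t)])
t=np.linspace(.07,1.75,17); P=np.array([f(a) for a in t]); print((np.diff(P,axis=0)*[1,-1]/1000).round(4).tolist(), P[-1])
E
```

```text
shift [0.0007 0.0007 0.0306] turn [ 0.   -0.21  0.01] at [539.3 -23.7 168.6] F [0.5 0.2 0.9] op 1.0 t 16.3
[[0.0044, -0.0113], [0.0055, -0.0108], [0.0066, -0.0102], [0.0076, -0.0094], [0.0086, -0.0085], [0.0094, -0.0076], [0.0102, -0.0066], [0.0108, -0.0055], [0.0113, -0.0043], [0.0117, -0.0031], [0.012, -0.0019], [0.0121, -0.0006], [0.0121, 0.0007], [0.012, 0.002], [0.0117, 0.0032], [0.0113, 0.0044]] [132.51516475 205.71553649]
```

```bash
python3 -m inch '[[0.0007,0.0006,0.012,0,-0.2,0,-1],[0,0,0.012,0,0,0,-1],[0,0,0.006,0,0,0,-1],[0,0,0,0,0,0,-1],[0,0,0,0,0,0,-1]]' 40 | grep -E "eef|contact"; python3 -m inch '[[0,0,0,0,0,0,0],[0,0,0,0,0,0,1],[0,0,0,0,0,0,1],[0,0,0,0,0,0,1],[0,0,0,0,0,0,1],[0,0,0,0,0,0,1],[0,0,0,0,0,0,1],[0,0,0,0,0,0,1]]' 40
```

```text
eef_pos: [540.0, -24.5, 137.8]
contact_force: [-0.4, 0.4, 0.1]
clock: 17.6
eef_pos: [540.0, -24.1, 138.0]
tcp_rot: [-3.141, 0.0, 0.167]
contact_force: [-1.4, 4.6, 1.8]
opening: 0.411
grasp_force: 44.9
```

```bash
python3 -m inch '[[0.0044,0,-0.0113,0,0,0,1],[0.0055,0,-0.0108,0,0,0,1],[0.0066,0,-0.0102,0,0,0,1],[0.0076,0,-0.0094,0,0,0,1],[0,0,0,0,0,0,1]]' | grep -vE "clock"; python3 -c "
from h import *
go(540,-24.1,138,9.6)"
```

```text
eef_pos: [565.0, -20.0, 180.8]
tcp_rot: [-3.141, -0.001, 0.167]
contact_force: [-0.2, 5.0, -3.0]
opening: 0.411
grasp_force: 41.8
shift [-0.0253 -0.0001  0.0428] turn [-0.02 -0.05 -0.02] at [565.  -20.  180.8] F [-0.2  5.  -3. ] op 0.411 t 18.1
```

Following the arc cleanly with low forces; continue.

```bash
python3 -m inch '[[0.0086,0,-0.0085,0,0,0,1],[0.0094,0,-0.0076,0,0,0,1],[0.0102,0,-0.0066,0,0,0,1],[0.0108,0,-0.0055,0,0,0,1],[0.0113,0,-0.0043,0,0,0,1],[0.0117,0,-0.0031,0,0,0,1],[0,0,0,0,0,0,1]]' | grep -E "eef|contact|open"; python3 -m inch '[[0.012,0,-0.0019,0,0,0,1],[0.0121,0,-0.0006,0,0,0,1],[0.0121,0,0.0007,0,0,0,1],[0.012,0,0.002,0,0,0,1],[0,0,0,0,0,0,1]]' | grep -E "eef|contact|open"
```

```text
eef_pos: [626.7, -9.7, 216.0]
contact_force: [-2.7, 4.3, -2.5]
opening: 0.412
eef_pos: [674.2, -1.8, 215.8]
contact_force: [-2.4, 4.3, 1.3]
opening: 0.407
```

```bash
python3 -m inch '[[0.0117,0,0.0032,0,0,0,1],[0.0113,0,0.0044,0,0,0,1],[0.003,0,0.001,0,0,0,1],[0,0,0,0,0,0,1],[0,0,0,0,0,0,1]]' | grep -E "eef|contact|open"
```

```text
eef_pos: [698.7, 2.3, 207.5]
contact_force: [0.6, 4.2, 4.0]
opening: 0.405
```

```bash
python3 -m inch '[[0.003,0,0.0015,0,0,0,1],[0,0,0,0,0,0,1],[0,0,0,0,0,0,1]]' | grep -E "eef|contact|open"; python3 -m inch '[[0.003,0,0.0015,0,0,0,1],[0,0,0,0,0,0,1],[0,0,0,0,0,0,1]]' | grep -E "eef|contact|open"
```

```text
eef_pos: [699.9, 2.5, 206.9]
contact_force: [-9.5, 3.4, 15.0]
opening: 0.406
eef_pos: [700.3, 2.6, 206.6]
contact_force: [-24.7, 2.6, 30.7]
opening: 0.414
```

Stop reached. Back off, release, rise.

```bash
python3 -m inch '[[-0.005,0,-0.0025,0,0,0,1],[0,0,0,0,0,0,0],[0,0,0,0,0,0,-1],[0,0,0,0,0,0,-1],[0,0,0,0,0,0,-1],[0,0,0,0,0,0,-1],[0,0,0,0,0,0,-1]]' | grep -E "eef|contact|open"; python3 -m inch '[[0,0,-0.015,0,0,0,-1],[0,0,-0.03,0,0,0,-1],[0,0,-0.03,0,0,0,-1],[0,0,-0.015,0,0,0,-1],[0,0,0,0,0,0,-1]]' | grep -E "eef|contact|open"
```

```text
eef_pos: [699.2, 2.3, 205.7]
contact_force: [0.3, -0.1, 0.3]
opening: 1.003
eef_pos: [700.5, 2.4, 299.3]
contact_force: [-0.6, 0.1, 0.0]
opening: 1.002
```

```bash
python3 -m inch '[[-0.015,0,0,0,0,0,-1],[-0.035,0,0,0,0,0,-1],[-0.045,0,0.005,0,0,0,-1],[-0.045,0,0.01,0,0,0,-1],[-0.035,0,0.015,0,0,0,-1],[-0.015,0,0.01,0,0,0,-1],[0,0,0,0,0,0,-1],[0,0,0,0,0,0,-1]]' | grep -E "eef|contact"; python3 - <<'E'
from h import *
import pickle
go(579.3,-18.1,83,9.6)
c=grab("wrist"); pickle.dump(c,open("w9.pkl","wb")); cv2.imwrite("pics/w9.png",c["img"])
print(proj(c,[[579.3,-18.1,90]]))
E
```

```text
eef_pos: [512.1, -29.2, 255.6]
contact_force: [0.1, -0.1, -0.1]
shift [0.0682 0.0002 0.1726] turn [-0.01  0.01 -0.04] at [512.1 -29.2 255.6] F [ 0.1 -0.1 -0.1] op 0.998 t 22.4
[[311.5784084  123.04599005]]
```

View pics/w9.png

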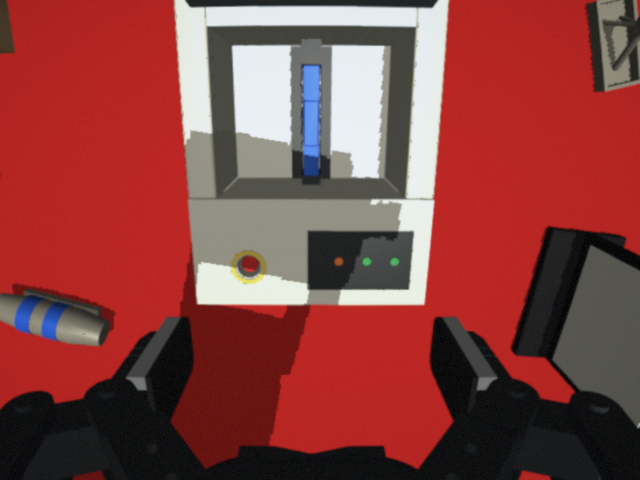

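Flap is up; the cassette tab runs from about (311,101) to (311,147), where predicted (311.6,123).

```bash
python3 - <<'E'
from h import *
import pickle
c=pickle.load(open("w9.pkl","rb")); h=cv2.cvtColor(c["img"],cv2.COLOR_BGR2HSV); m=cv2.inRange(h,(100,100,50),(130,255,255)); m[:,:280]=0;m[:,350:]=0;m[200:]=0
for v in(70,110,120,130,140,165):
    u=np.where(m[v])[0]; z=90 if 100<v<147 else 62; print(v,u.min(),u.max(),onz(c,[(u.mean(),v)],z).round(1))
E
python3 -m inch '[[0.015,0,0.005,0,0,0,0.2],[0.03,0,0.02,0,0,0,0.2],[0.018,0,0.03,0,0,0,0.2],[0.005,0,0.02,0,0,0,0.2],[0,0,0.01,0,0,0,0.2],[0,0,0,0,0,0,0.2],[0,0,0,0,0,0,0.2]]' | grep -E "eef|contact|open"
```

```text
70 303 319 [[614.9 -11.7  62. ]]
110 303 319 [[587.7 -16.3  90. ]]
120 303 319 [[581.2 -17.4  90. ]]
130 303 318 [[574.6 -18.1  90. ]]
140 303 318 [[568.  -19.2  90. ]]
165 304 317 [[547.4 -22.7  62. ]]
eef_pos: [579.4, -17.8, 171.4]
contact_force: [0.7, 0.0, 0.2]
opening: 0.402
```

```bash
python3 -m inch '[[0,0,0.015,0,0,0,0.2],[0,0,0.025,0,0,0,0.2],[0,0,0.025,0,0,0,0.2],[0,0,0.016,0,0,0,0.2],[0,0,0.008,0,0,0,0.2],[0,0,0,0,0,0,0.2],[0,0,0,0,0,0,0.2]]' 50 | grep -E "eef|contact|open|rot"
```

```text
eef_pos: [579.4, -17.9, 82.6]
tcp_rot: [3.141, -0.001, 0.167]
contact_force: [0.8, 1.1, -0.2]
opening: 0.402
```

```bash
python3 -m inch '[[0,0,0,0,0,0,0.6],[0,0,0,0,0,0,1],[0,0,0,0,0,0,1],[0,0,0,0,0,0,1],[0,0,0,0,0,0,1],[0,0,0,0,0,0,1]]' 50 | grep -E "eef|contact|open|rot|grasp"
```

```text
eef_pos: [579.7, -17.9, 83.0]
tcp_rot: [3.141, -0.002, 0.167]
contact_force: [-0.2, 0.8, 5.6]
opening: 0.104
grasp_force: 50.0
```

```bash
python3 -m inch '[[0,0,-0.008,0,0,0,1],[0,0,-0.012,0,0,0,1],[0,0,-0.015,0,0,0,1],[0,0,-0.02,0,0,0,1],[0,0,-0.025,0,0,0,1],[0,0,-0.025,0,0,0,1],[0,0,-0.02,0,0,0,1],[0,0,-0.01,0,0,0,1]]' | grep -E "eef|contact|open|rot|grasp"; python3 - <<'E'
from h import *
import pickle
c=pickle.load(open("w9.pkl","rb"));h=cv2.cvtColor(c["img"],cv2.COLOR_BGR2HSV)
n=grab("wrist"); cv2.imwrite("pics/w10.png",n["img"])
h=cv2.cvtColor(n["img"],cv2.COLOR_BGR2HSV); m=cv2.inRange(h,(100,100,50),(130,255,255))
for k in cv2.findContours(m,0,1)[0]:
    if cv2.contourArea(k)>100: print(cv2.boundingRect(k))
p=r.sense()["eef_pos"]; R=Ro.from_euler('z',9.6,degrees=True).as_matrix()
for q in([40,0,-20],[40,6,-20],[40,-6,-20],[40,0,-72],[15,0,8]): print(q,proj(n,[p+R@q]).round(1))
print("stylus/lit"); go(452,-241,131,3)
E
```

```text
eef_pos: [579.8, -18.0, 220.1]
tcp_rot: [3.141, -0.004, 0.167]
contact_force: [-0.1, 1.0, -1.4]
opening: 0.109
grasp_force: 49.0
(35, 383, 30, 40)
(8, 376, 30, 40)
(295, 193, 34, 208)
[40, 0, -20] [[311.5 218.7]]
[40, 6, -20] [[294.8 218.7]]
[40, -6, -20] [[328.1 218.7]]
[40, 0, -72] [[311.3 191. ]]
[15, 0, 8] [[311.7 318. ]]
stylus/lit
shift [-0.1639  0.1985  0.0891] turn [ 0.04 -0.26  6.58] at [580.1 -18.  220.7] F [ 0.8 -0.8  0.3] op 0.102 t 25.3
```

```bash
python3 - <<'E'
from h import *
import pickle
for n,rows,lo,hi in(("top",range(272,340,3),435,475),("w9",range(250,345,4),490,575),("w1",range(165,285,4),480,575)):
    c=pickle.load(open(n+".pkl","rb")); g=cv2.GaussianBlur(c["img"][:,:,2].astype(float),(3,3),0)
    P=[]
    for v in rows:
        d=np.diff(g[v,lo:hi]); u=lo+np.argmin(d)+.5; P.append((u,v))
    q=onz(c,P,12); p=np.polyfit(q[:,0],q[:,1],1); e=q[:,1]-np.polyval(p,q[:,0]); k=np.abs(e)<3; p=np.polyfit(q[k,0],q[k,1],1)
    print(n,"base edge yaw",np.degrees(np.arctan(p[0])).round(2),"y at 452",np.polyval(p,452).round(1),k.sum(),len(k),"x range",q[:,0].min().round(0),q[:,0].max().round(0))
c=pickle.load(open("top.pkl","rb")); g=c["img"][:,:,2].astype(float)
for us,z,lo,hi in((range(456,470,2),12,255,280),(range(456,470,2),12,330,355)):
    P=[]
    for u in us:
        d=np.diff(g[lo:hi,u]); P.append((u,lo+np.argmax(abs(d))+.5))
    print("base end x",onz(c,P,12)[:,:2].mean(0).round(1))
# lit face mask in top: gray brighter than the frame
h=cv2.cvtColor(c["img"],cv2.COLOR_BGR2HSV); m=np.zeros((480,640),np.uint8); m[250:350,462:505]=cv2.inRange(h,(0,0,65),(180,70,255))[250:350,462:505]
k=max(cv2.findContours(m,0,1)[0],key=cv2.contourArea); a=cv2.approxPolyDP(cv2.convexHull(k),4,True).reshape(-1,2); print(a.tolist(),"z144",onz(c,a,144).round(0)[:,:2].tolist(),"z26",onz(c,a,26).round(0)[:,:2].tolist())
E
```

```text
top base edge yaw 3.21 y at 452 -260.2 23 23 x range 390.0 510.0
w9 base edge yaw 3.42 y at 452 -256.5 24 24 x range 397.0 499.0
w1 base edge yaw 3.32 y at 452 -257.5 30 30 x range 393.0 505.0
base end x [ 520.5 -277.9]
base end x [ 381.2 -280.8]
[[495, 260], [500, 337], [475, 339], [472, 270]] z144 [[514.0, -293.0], [394.0, -302.0], [388.0, -263.0], [495.0, -256.0]] z26 [[537.0, -335.0], [397.0, -345.0], [391.0, -300.0], [515.0, -293.0]]
```

```bash
python3 -m inch '[[-0.01,0.012,0,0,-0.2,0,1],[-0.02,0.024,0,0,0,0,1],[-0.03,0.035,0,0,0,0,1],[-0.03,0.035,0,0,0,0,1],[-0.03,0.035,0,0,0,0,1],[-0.025,0.027,0,0,0,0,1],[-0.015,0.013,0,0,0,0,1],[0,0,0,0,0,3.2,1]]' >/dev/null; python3 -m inch '[[0,0,0.01,0,0,3.1,1],[0,0,0.025,0,0,0,1],[0,0,0.028,0,0,0,1],[0,0,0.017,0,0,0,1],[0,0,0.007,0,0,0,1],[0,0,0,0,0,0,1],[0,0,0,0,0,0,1],[0,0,0,0,0,0,1]]'; python3 - <<'E'
from h import *
import pickle
go(449,-239,132,3.3)
for n in("top","scene"):
    c=grab(n); pickle.dump(c,open(n+"2.pkl","wb"))
    h=cv2.cvtColor(c["img"],cv2.COLOR_BGR2HSV); m=cv2.inRange(h,(100,120,40),(130,255,255))
    for k in cv2.findContours(m,0,1)[0]:
        if cv2.contourArea(k)>40: print(n,cv2.boundingRect(k))
    p=r.sense()["eef_pos"]; print(proj(c,[p+[0,0,-47]]), [proj(c,[p+[a,0,b]]).round(0).tolist() for a in(-40,40) for b in(-73,-21)])
E
```

```text
clock: 26.9
eef_pos: [451.4, -223.4, 131.3]
tcp_rot: [3.14, 0.002, 0.057]
contact_force: [-0.1, 0.8, -1.6]
opening: 0.104
grasp_force: 48.9
shift [-0.0033  0.0155 -0.0007] turn [ 0.06  0.13 -0.02] at [ 451.4 -223.4  131.3] F [-0.1  0.8 -1.6] op 0.104 t 26.9
top (188, 330, 12, 20)
top (173, 328, 12, 19)
top (287, 63, 16, 32)
[[441.48883694 299.14219097]] [[[437.0, 323.0]], [[445.0, 322.0]], [[438.0, 278.0]], [[446.0, 274.0]]]
scene (358, 430, 25, 50)
scene (428, 196, 7, 16)
scene (416, 195, 7, 16)
scene (206, 192, 12, 46)
[[214.78091354 215.76716601]] [[[221.0, 210.0]], [[216.0, 192.0]], [[214.0, 240.0]], [[208.0, 222.0]]]
```

```bash
python3 -m inch '[[-0.0016,0.008,-0.0003,0,0,0,1],[-0.0016,0.0075,-0.0003,0,0.1,0,1],[0,0,0,0,0,0,1],[0,0,0,0,0,0,1],[0,0,0,0,0,0,1]]' >/dev/null; python3 - <<'E'
from h import *
go(449,-239,132,3.3)
c=grab("wrist"); cv2.imwrite("pics/w11.png",c["img"])
d=np.array([np.cos(.0576),np.sin(.0576)])
cs=[[*(np.array([452,-295])+s*d),z] for s in(-62,62) for z in(26,144)]; print(proj(c,cs).round(0).tolist())
h=cv2.cvtColor(c["img"],cv2.COLOR_BGR2HSV); m=cv2.inRange(h,(0,0,65),(180,60,255)); m[:,:400]=0
for k in cv2.findContours(m,0,1)[0]:
    if cv2.contourArea(k)>300: print(cv2.boundingRect(k),cv2.approxPolyDP(cv2.convexHull(k),5,True).reshape(-1,2).tolist())
for v in range(100,260,20): print(v,[int(x) for x in h[v,400:640:8,2]])
E
```

```text
shift [ 0.0005  0.0003 -0.001 ] turn [ 0.01  0.11 -0.04] at [ 448.5 -238.7  131. ] F [-1.3 -0.5 -1.3] op 0.105 t 27.5
[[400.0, 339.0], [461.0, 503.0], [415.0, 139.0], [516.0, 172.0]]
(502, 145, 80, 263) [[578, 149], [534, 382], [512, 407], [502, 402], [538, 157], [543, 145]]
(401, 136, 122, 259) [[416, 136], [522, 168], [486, 394], [410, 363], [401, 338]]
100 [254, 254, 254, 254, 254, 254, 254, 254, 254, 254, 254, 254, 254, 254, 254, 254, 254, 254, 254, 254, 254, 254, 254, 254, 253, 253, 253, 253, 253, 253]
120 [99, 146, 155, 187, 195, 204, 189, 141, 220, 232, 241, 252, 254, 254, 254, 254, 254, 254, 254, 254, 254, 254, 254, 254, 254, 254, 253, 253, 253, 253]
140 [48, 49, 131, 156, 80, 22, 27, 24, 23, 22, 22, 27, 23, 28, 25, 28, 26, 28, 25, 28, 81, 215, 253, 254, 254, 254, 254, 254, 254, 253]
160 [51, 52, 158, 158, 158, 158, 157, 156, 157, 156, 157, 158, 81, 26, 25, 22, 23, 56, 91, 86, 78, 75, 68, 254, 254, 254, 254, 254, 254, 253]
180 [50, 46, 159, 159, 159, 159, 158, 159, 158, 157, 158, 156, 157, 158, 156, 251, 30, 73, 89, 83, 76, 69, 66, 254, 254, 254, 254, 254, 254, 254]
200 [52, 38, 159, 159, 157, 159, 159, 159, 157, 158, 158, 159, 158, 158, 169, 25, 44, 91, 85, 79, 73, 68, 254, 254, 254, 254, 254, 254, 254, 254]
220 [49, 29, 158, 159, 159, 160, 159, 157, 157, 160, 158, 158, 158, 158, 254, 26, 58, 87, 82, 80, 69, 65, 254, 254, 254, 254, 254, 254, 254, 254]
240 [47, 73, 159, 159, 160, 159, 159, 159, 157, 159, 159, 158, 158, 156, 182, 35, 77, 86, 79, 71, 67, 253, 254, 254, 254, 254, 254, 254, 254, 254]
```

```bash
python3 - <<'E'
from h import *
c=grab("wrist"); h=cv2.cvtColor(c["img"],cv2.COLOR_BGR2HSV); g=h[:,:,2].astype(int)
T=[];B=[]
for v in range(185,340,8):
    row=g[v]; u=np.arange(400,560)
    seg=u[(row[400:560]>125)&(h[v,400:560,1]<60)]
    # contiguous run from the first lit pixel
    run=np.split(seg,np.where(np.diff(seg)>2)[0]+1)[0]
    T.append((run[-1]+.5,v));B.append((run[0]-.5,v))
for P,z in((T,144),(B,26)):
    q=onz(c,P,z); p=np.polyfit(q[:,0],q[:,1],1); print(z,np.degrees(np.arctan(p[0])).round(2),np.polyval(p,452).round(1),abs(q[:,1]-np.polyval(p,q[:,0])).max().round(2))
print("far bottom/near bottom",onz(c,[(416,136),(401,338)],26).round(1).tolist(),"far top",onz(c,[(522,168)],144).round(1).tolist())
go(449,-239,132,3.3)
E
```

```text
144 3.37 -296.8 0.24
26 3.37 -295.5 0.32
far bottom/near bottom [[515.4, -291.7, 26.0], [390.8, -298.8, 26.0]] far top [[515.3, -292.8, 144.0]]
shift [ 0.0004  0.0005 -0.001 ] turn [ 0.01  0.11 -0.02] at [ 448.5 -238.6  131. ] F [ 0.  -0.2 -2.4] op 0.105 t 27.6
```

```bash
python3 -m inch '[[0.0013,0.0015,-0.001,0,0.1,0,1],[0,0,0,0,0,0,1],[0,0,0,0,0,0,1],[0,0,0,0,0,0,1],[0,0,0,0,0,0,1],[0,0,0,0,0,0,1],[0,0,0,0,0,0,1]]' >/dev/null; python3 - <<'E'
from h import *
go(449.9,-240.1,132,3.35); s=r.sense(); print(s["tcp_rot"],s["grasp_force"],abs(s["qvel"]).max())
E
```

```text
shift [-0.      0.      0.0001] turn [ 0.02  0.   -0.07] at [ 449.9 -240.1  132.1] F [ 0.5  0.5 -1.4] op 0.108 t 28.3
[3.14123702e+00 2.17152184e-05 5.72024888e-02] 48.97200286388397 0.002012661479167905
```

```bash
python3 -c "
from rig import r
print(r.sign_off())"
```

```text
the job is handed in; nothing more can be done
None
```

I handed the job in at about 28 s with every step done in the order asked. The stop button was pushed to its hard stop (about 23 N), the stylus is back with its collar on the wood, the flap is up at its stop, and the cassette is held still and square to the lit face, centred on it, with a gap of about 5 cm by my measurements; the verdict was not shown to me, and I did not re-measure the jar and grey parts at the end.

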